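# Tip the doming block and push it home to the stop

## Robot

A 7-joint arm with a two-finger parallel gripper is mounted at the origin on the work surface. World frame = base frame: x ahead of the robot, y to its left, z up, the work surface at z = 0. Lengths are in m, angles in rad, forces in N, time in s.
With the tool pointing down it reaches from about 0.4 to 0.875 m from the base axis. Payload 6.5 kg.
Tool frame: the origin (TCP) lies at the very end of the fingers, on their centre line; the grasp point (between the pads) lies grasp_offset behind it (grasp_offset is the distance from the TCP to the grasp point, in m); z points along the fingers, y is the line along which they close (so a half turn about z gives the same grasp; the last joint's range is limited). The gripper opens to 85 mm and grips with 20 to 120 N. Pads are 22 mm wide; open, the fingers measure 114 mm over their backs; the gripper's body (76 mm by 85 mm) begins 54 mm behind the grasp point. The pads swing forward as they close: fully open they stand 13 mm farther back than shut.
Start: joints at [1.272, 0.536, -0.004, 1.538, 0.003, 1.067, -0.071], TCP at [0.15, -0.632, 0.231] pointing down, gripper open.
Joint ranges: [-2.7, 2.7], [-0.37, 2.16], [-1.27, 1.26], [0.24, 2.4], [-1.31, 4.45], [0.19, 1.91], [-2.76, 2.76]. Speed limits (rad/s): [2.39, 2.39, 3.14, 3.14, 3.14, 3.14, 3.14].

## Interface

Orientations are given as a unit quaternion [x, y, z, w].
In Python, from plant import * gives the robot as it stands.
- The arm moves only by the tool apply_moves, never from a script. Its argument "deltas" is a list that holds one entry, the list of rows, each a list of 4 numbers: the shift along the world's x, y, z scaled (see below), then the turn about the world's z scaled (see below). A call has 1 to 8 rows; each row is the pose to reach, as a shift and turn from the pose commanded when the call began; what a row does not reach only later rows make up. The controller multiplies each number of a shift by 15 cm and each number of a turn by 120 degrees. A row lasts 1/12 s, in which the tool goes at most 41.7 mm and 7.16 degrees, less where a joint would pass 70% of its speed; a pose out of reach is approached as far as the arm can. A call with a number of a shift or a turn outside -1 to 1 is refused whole. A call with a gripper value outside its range is refused whole. "jaw" is the gripper command: -1 is shut, 1 is fully open, values between are in proportion, set as the call begins (left out, the last holds). The fingers move at their own pace and stop on an object; the grip force is fixed at half the most. Time passes only in rows, so rows that repeat a pose let the fingers close. It gives the time, the measured TCP pose, the force, the opening and the grip force at its end, in the units of the state.
- read_state(): the state, without advancing time (a new reading comes with each control period).
- snapshot(name): name is "scene" or "top" or "wrist"; returns a dict with "color" (420x560x3 uint8, red, green, blue), "K" (3x3 intrinsics, pixels), "k1" (the pictures are not rectified: a ray, as slopes to the right and down, at radius r is drawn at 1 + k1 r^2 times it, then the intrinsics apply), "camera_from_world" (4x4, takes a point from world to camera coordinates). Camera axes: x right, y down, z forward; pixel columns grow to the right and rows downward; lengths in m; the calibration is good to about 2 mm. A picture is of the moment at which its call begins. There is no depth.
- hand_in(): hands the job in; it is judged then, once.
Trained networks look in a picture, given as the dict that the camera call returned (one of the last four; its "shot" number tells which), for a name from the list of things; names that differ only in an ending like _2 or _b are one class to them, and where a whole thing is asked for, a point or a joint stands for the part that bears it (a point fixed in the world has none). Each returns a list of dicts, best first, with "confidence" (0 to 1); they miss things now and then, are a little off and sometimes report something else, mostly with a low value. They report only what shows in the picture. A call takes as long as a camera call. They do not tell look-alikes from the thing itself.
- search_frame(picture, target): "bbox" ([left, top, width, height] in pixels, round what is visible of it).
- masks_of(picture, target): "pixels" (420x560 bool, what is visible of it) and "bbox" ([left, top, width, height] in pixels, round what is visible of it).
The state is a dict: "time": time; "qpos": joint angles; "joint_velocities": joint speeds; "effort": joint torques, N m; "tool_pos": TCP position; "ee_rot": TCP orientation; "contact_force": force on the tool from outside, world axes, zero at the start; "wrist_torque": the same for the moment, N m; "grip_width": opening from 0.0 (shut) to 1.0 (fully open); "grasp_force": force on a finger pad.
Only numpy, scipy, OpenCV 4.12 (cv2) and the standard library are available. Lean on these libraries where they do the work, as an engineer would, in place of code of your own. Each camera call takes 0.05 s, during which the arm holds its last target. There are 200 camera calls.

## Task

Make the doming block ready for hammering: with the fingertips, push the standing wooden block over towards the brass stop bar so that it lies on the board with its big cup facing up, and only then push it along the board until its end lies flush against the bar. Only push it, never pick it up or lift it, and leave the jar, the steel punch and the tin where they stand.

Things in the scene. Friction and masses are not known exactly. Their poses are not given: they have to be found in the camera images.
- board: Fixed plywood board, 270 x 260 mm, upper face at z = 0.018. Origin on the bench (z = 0) near its middle; it spans -130 to +140 mm along its x, 130 mm either way along y. Its x axis points at, and square to, a fixed brass stop bar on it (14 mm thick, 150 mm wide along y, 22 mm high above the board) whose near face is at x = +125 mm, centred on y = 0.
- stop (a point): Point at the foot of the brass bar's striking face, in the middle of its width, on the board's upper face. Axes as the board's.
- block: Loose dark hardwood block, 45 x 45 x 85 mm, about 0.15 kg, at first standing on the board, z axis up. Origin: centre of its foot face (underside). Its x axis points out of the side with the one big cup (32 mm wide, 12 deep, at mid-height; a brass strip on the top end marks that side), which looks away from the bar to within 0.2 rad at the start; the far side has three small marks.
- block_center (a point): Centre of the block, 42.5 mm above the board while it stands, 22.5 mm while it lies. Pushed slowly on the cup side 60 mm above the board, it tips rather than slides and goes over by itself past about 0.5 rad.
- block_head (a point): Centre of the block's top end face (85 mm up its z axis): the end that finally meets the stop bar. Once tipped straight over, it lies towards the bar, some 20 to 65 mm short of it.
- block_foot (a point): Centre of the block's foot face: the end to push on once the block lies down.
- jar: Bystander: small amber jar with blue cap, 32 mm across, 45 mm high, standing loose on the board beside the work. Origin: centre of its underside.
- punch: Bystander: steel punch stood on end, 26 mm across at the foot, 60 mm high, loose on the board beside the work. Origin: centre of its underside.
- tin: Bystander: round aluminium tin, 40 mm across, 22 mm high, loose on the board beside the work. Origin: centre of its underside.
Mind the look-alikes: they are no part of the job. Of the things shaped like the block, the dark wooden one is meant.

How it is judged:
On the way, in this order (a step that is already met when the one before it is completed fails the run):
1. the block lies on the board with its big cup up, its top end towards the bar but still more than 10 mm short of it (angle between block's own x axis and vertical below 0.1 rad and height (world z) of block_center below 0.046 m and x of block_head in the frame of board between 0.03 and 0.115 m and linear speed of block below 0.1 m/s), for 0.2 s.
2. the block's end meets the stop bar (x of block_head in the frame of board above 0.12 m and angle between block's own x axis and vertical below 0.1 rad), for 0.1 s.
At the end, for the whole second after the job is handed in: The block lies at rest on the board with its big cup up (within 0.08 rad), its end within 5 mm of the stop bar's face, square to it within 0.1 rad, and its centre line within 55 mm of the bar's middle (angle between block's own x axis and vertical below 0.08 rad and height (world z) of block_center between 0.036 and 0.045 m and x of block_head in the frame of board between 0.12 and 0.13 m and y of block_head in the frame of board between -0.055 and 0.055 m and angle between the z axis of block and the x axis of board, either way round below 0.1 rad and linear speed of block below 0.01 m/s); the robot touches nothing.
It fails at once if the block is lifted off the board (height (world z) of block_center above 0.078 m or (angle between block's own x axis and vertical below 0.12 rad and height (world z) of block_center above 0.056 m)).
It fails at once if the jar is moved more than 15 mm or tipped (distance of jar from where it was at the start of the episode above 0.015 m or angle between jar's own z axis and vertical above 0.3 rad).
It fails at once if the punch is moved more than 15 mm or tipped (distance of punch from where it was at the start of the episode above 0.015 m or angle between punch's own z axis and vertical above 0.3 rad).
It fails at once if the tin is moved more than 15 mm or tipped (distance of tin from where it was at the start of the episode above 0.015 m or angle between tin's own z axis and vertical above 0.3 rad).
It also fails if it takes over 45 s, if anything falls off the work surface, if the arm or the gripper's body presses on something with over 40 N, if the wrist force passes 120 N, or if a joint passes its speed limit or range.

## Working session

There is one attempt and no reset: what is moved stays moved. The work goes in short steps, Python scripts to look and compute and a tool call to move; the robot and the scene stay as the last step left them, time stands still between calls to the robot, and variables do not carry over. Pictures are saved under pics/ and viewed, at most 10 in all, crops included, and the job is handed in when it is done.

Besides the shell and the picture viewer there is one more tool, called after ">>>" as name(argument=value, ...) on one line, values as JSON. apply_moves: Moves the arm, as the interface text tells. Shifts and turns lie within -1 to 1; 1 stands for 15 cm of shift or 120 degrees of turn. Its arguments: {"type":"object","properties":{"deltas":{"type":"array"},"jaw":{"type":"number"}},"required":["deltas"]}

```bash
mkdir -p pics
cat > h.py <<'E'
from plant import *
import numpy as np, cv2
def save(p,n): cv2.imwrite(f'pics/{n}.png',p['color'][:,:,::-1])
def ray(p,u,v):
    K=p['K'];x=(u-K[0,2])/K[0,0];y=(v-K[1,2])/K[1,1]
    a,b=x,y
    for _ in range(20):
        s=1+p['k1']*(a*a+b*b);a,b=x/s,y/s
    T=np.array(p['camera_from_world']);R=T[:3,:3]
    return -R.T@T[:3,3],R.T@np.array([a,b,1])
def at(p,u,v,z):
    o,d=ray(p,u,v);return (o+d*(z-o[2])/d[2]).round(4)
def proj(p,P):
    T=np.array(p['camera_from_world']);c=T[:3,:3]@np.array(P)+T[:3,3];a,b=c[:2]/c[2]
    s=1+p['k1']*(a*a+b*b);K=p['K'];return K[0,0]*a*s+K[0,2],K[1,1]*b*s+K[1,2]
E
python3 - <<'E'
from h import *
s=read_state();print({k:np.round(s[k],3) for k in ('time','tool_pos','ee_rot','grip_width','contact_force')})
for n in ('top','scene'):
    p=snapshot(n);save(p,n+'0')
    print(n,ray(p,280,210))
    for t in ('board','block','jar','punch','tin'):
        for r in search_frame(p,t)[:3]: print(t,np.round(r['bbox']),round(r['confidence'],2))
E
```

```text
{'time': np.float64(0.0), 'tool_pos': array([ 0.15 , -0.632,  0.23 ]), 'ee_rot': array([ 0.993,  0.116, -0.   , -0.001]), 'grip_width': np.float64(1.0), 'contact_force': array([-0.299,  0.312, -0.066])}
top (array([0.45309474, 0.01121436, 0.72669369]), array([ 0.1677417 ,  0.00376042, -0.98584522]))
board [206. 146. 153. 161.] 0.89
block [273. 212.  30.  38.] 0.79
block [144. 209.  42.  34.] 0.7
block [386. 188.  47.  48.] 0.65
punch [216. 183.  14.  15.] 0.47
tin [214. 249.  24.  26.] 0.57
scene (array([ 1.25119932, -0.11260641,  0.56300915]), array([-0.80999945,  0.14280715, -0.56886707]))
board [212. 192. 151.  99.] 0.9
block [150. 209.  36.  51.] 0.81
block [257. 185.  30.  50.] 0.75
block [360. 187.  32.  52.] 0.64
jar [218. 199.  15.  27.] 0.72
punch [331. 221.  14.  31.] 0.72
tin [309. 200.  20.  15.] 0.65
```

Run:
```python
from h import *
for n in('top','scene'):
    im=cv2.imread(f'pics/{n}0.png')[110:330,120:450] if n=='top' else cv2.imread(f'pics/{n}0.png')[160:320,130:420]
    cv2.imwrite(f'pics/{n}0c.png',cv2.resize(im,None,fx=2.4,fy=2.4,interpolation=cv2.INTER_CUBIC))
```

```text
(no output)
```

View pics/top0c.png

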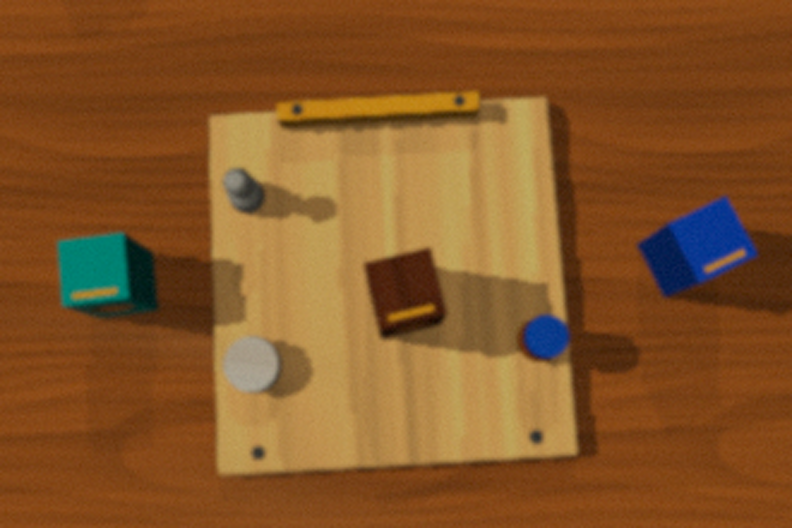

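View pics/scene0c.png

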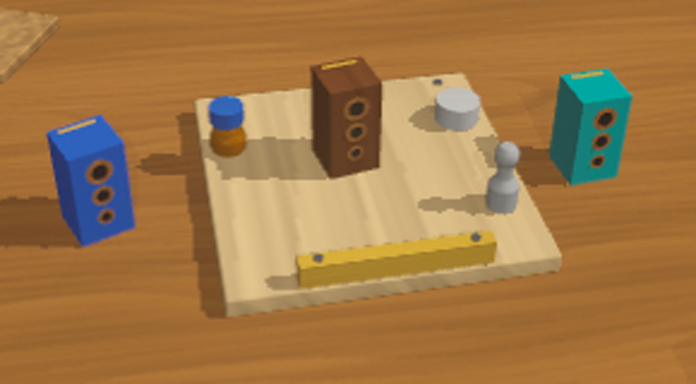

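Run:
```python
from h import *
p=snapshot('top')
f=lambda L,z:np.array([at(p,u/2.4+120,v/2.4+110,z)for u,v in L])
B=f([(209,115),(547,97),(577,456),(218,473)],.018);print('board',B)
bar=f([(277,104),(477,92),(478,112),(280,124)],.04);print('bar',bar)
for nm,L,z in(('block top',[(366,264),(432,249),(443,317),(380,329)],.103),('strip',[(388,318),(434,308)],.103),('jar',[(546,337)],.063),('punchfoot',[(247,196)],.02),('tin',[(251,363)],.04)):print(nm,f(L,z))
ax=B[0]-B[3]+B[1]-B[2];th=np.arctan2(ax[1],ax[0]);d=bar[0]-bar[1];print('th',th,np.arctan2(d[1],d[0])-np.pi/2)
d=bar[3]-bar[2];print(np.arctan2(d[1],d[0])-np.pi/2, 'barmid',bar.mean(0),bar[2:].mean(0))
T=f([(366,264),(432,249),(443,317),(380,329)],.103);c=T.mean(0);a=T[0]-T[3]+T[1]-T[2];print('block c',c,'yaw',np.arctan2(a[1],a[0]),np.linalg.norm(T-np.roll(T,1,0),axis=1))
s=read_state();print(s['time'])
```

```text
board [[ 0.6713  0.1463  0.018 ]
 [ 0.6831 -0.1112  0.018 ]
 [ 0.4158 -0.1228  0.018 ]
 [ 0.4059  0.1338  0.018 ]]
bar [[ 0.6725  0.092   0.04  ]
 [ 0.6803 -0.0558  0.04  ]
 [ 0.6649 -0.0561  0.04  ]
 [ 0.6571  0.0896  0.04  ]]
block top [[ 0.5435  0.0254  0.103 ]
 [ 0.553  -0.0176  0.103 ]
 [ 0.5086 -0.024   0.103 ]
 [ 0.5012  0.0166  0.103 ]]
strip [[ 0.5082  0.0114  0.103 ]
 [ 0.5144 -0.0183  0.103 ]]
jar [[ 0.4979 -0.0964  0.063 ]]
punchfoot [[0.6076 0.116  0.02  ]]
tin [[0.4829 0.1082 0.04  ]]
th 0.04521039570188243 0.05272510706453204
0.05348360529603413 barmid [0.6687   0.017425 0.04    ] [0.661   0.01675 0.04   ]
block c [5.26575e-01 1.00000e-04 1.03000e-01] yaw 0.1735534103996776 [0.04320567 0.04403692 0.04485889 0.04126887]
0.65
```

>>> apply_moves(deltas=[[[1, 1, 0, 0], [1, 1, 0, 0], [1, 1, 0, 0], [1, 1, 0, 0], [1, 1, 0, 0], [1, 1, 0, 0]]], jaw=-1)

```text
time: 1.15
tool_pos: [0.3076, -0.4757, 0.2315]
ee_rot: [0.993, 0.122, 0.002, -0.001]
contact_force: [1.8, -0.8, 0.1]
grip_width: 0.147
grasp_force: 0.0
```

>>> apply_moves(deltas=[[[0.5, 1, 0, 0], [0.5, 1, 0, 0], [0.5, 1, 0, 0], [0.5, 1, 0, 0], [0.5, 1, 0, 0], [0.5, 1, 0, 0]]])

```text
time: 1.65
tool_pos: [0.3765, -0.3303, 0.2316]
ee_rot: [0.993, 0.119, 0.0, -0.0]
contact_force: [-0.6, -1.0, 0.0]
grip_width: -0.0
grasp_force: 0.0
```

>>> apply_moves(deltas=[[[0.5, 1, 0, -0.02], [0.5, 1, 0, -0.02], [0.5, 1, 0, -0.02], [0.5, 1, 0, -0.02], [0.5, 1, 0, -0.02], [0.5, 1, 0, -0.02]]])

```text
time: 2.15
tool_pos: [0.451, -0.1817, 0.2314]
ee_rot: [0.995, 0.097, 0.0, 0.0]
contact_force: [0.4, -0.6, 0.1]
grip_width: 0.001
grasp_force: 0.0
```

>>> apply_moves(deltas=[[[0, 1, 0, 0], [0, 1, 0, 0], [0, 1, 0, 0], [0, 1, 0, 0], [0, 1, 0, 0], [0, 1, 0, 0]]])

```text
time: 2.65
tool_pos: [0.45, -0.0338, 0.2314]
ee_rot: [0.995, 0.095, 0.0, 0.0]
contact_force: [0.1, -0.8, 0.5]
grip_width: -0.001
grasp_force: 0.0
```

Run:
```python
from h import *
p=snapshot('wrist');save(p,'w1')
c=np.array([.5266,.0001]);a=.18;R=np.array([[np.cos(a),-np.sin(a)],[np.sin(a),np.cos(a)]])
im=p['color'][:,:,::-1].copy()
for z in(.018,.103):
  for q in((-1,-1),(-1,1),(1,1),(1,-1)):
    P=c+R@(np.array(q)*.0225);u=proj(p,[*P,z]);cv2.circle(im,tuple(int(round(x)) for x in u),3,(0,255,0),-1)
cv2.imwrite('pics/w1.png',im)
```

```text
(no output)
```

View pics/w1.png

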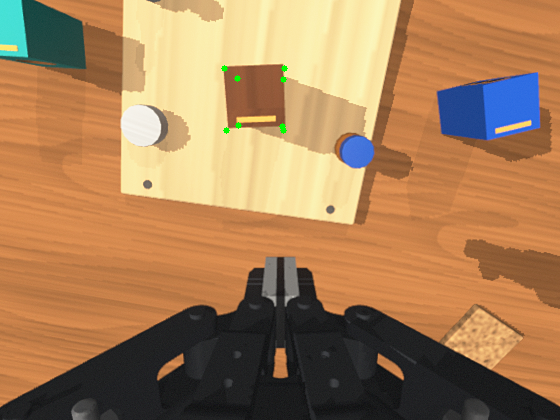

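>>> apply_moves(deltas=[[[0.1, 0.15, -0.2, 0], [0.1, 0.15, -0.5, 0], [0.1, 0.15, -0.8, 0], [0.1, 0.15, -1, 0], [0.1, 0.15, -1, 0], [0.1, 0.15, -1, 0]]])

```text
time: 3.2
tool_pos: [0.4636, -0.0124, 0.0803]
ee_rot: [0.996, 0.094, -0.002, 0.0]
contact_force: [0.4, 0.1, 0.6]
grip_width: -0.001
grasp_force: 0.0
```

>>> apply_moves(deltas=[[[0.03, 0.005, -0.02, 0], [0.06, 0.01, -0.02, 0], [0.09, 0.015, -0.02, 0], [0.11, 0.02, -0.02, 0], [0.13, 0.023, -0.02, 0], [0.15, 0.027, -0.02, 0], [0.17, 0.03, -0.02, 0], [0.19, 0.034, -0.02, 0]]])

```text
time: 3.87
tool_pos: [0.4938, -0.0048, 0.0784]
ee_rot: [0.995, 0.095, 0.0, 0.0]
contact_force: [-0.5, -0.6, -0.6]
grip_width: 0.004
grasp_force: 0.0
```

>>> apply_moves(deltas=[[[0.02, 0.004, 0, 0], [0.04, 0.007, 0, 0], [0.06, 0.011, 0, 0], [0.08, 0.014, 0, 0], [0.1, 0.018, 0, 0], [0.12, 0.022, 0, 0]]])

```text
time: 4.37
tool_pos: [0.5119, -0.0015, 0.0783]
ee_rot: [0.995, 0.095, 0.0, 0.0]
contact_force: [0.5, -0.6, 0.5]
grip_width: 0.003
grasp_force: 0.2
```

Run:
```python
from h import *
p=snapshot('scene');cv2.imwrite('pics/s1.png',cv2.resize(p['color'][150:320,130:420,::-1],None,fx=2,fy=2))
```

```text
(no output)
```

View pics/s1.png

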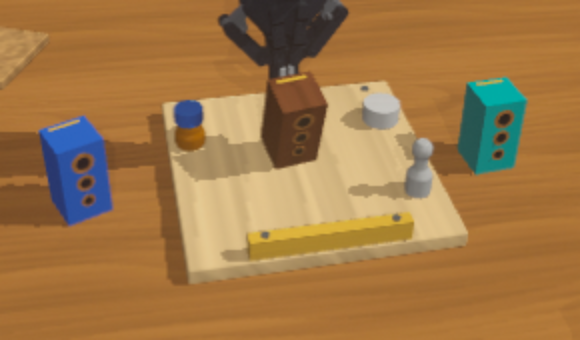

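The block, at about (293,120) in the crop, is tilting towards the bar with its foot edge unmoved. I'll keep pushing slowly.

>>> apply_moves(deltas=[[[0.02, 0.004, 0, 0], [0.04, 0.007, 0, 0], [0.06, 0.011, 0, 0], [0.08, 0.014, 0, 0], [0.1, 0.018, 0, 0], [0.12, 0.022, 0, 0], [0.12, 0.022, 0, 0], [0.12, 0.022, 0, 0]]])

```text
time: 5.08
tool_pos: [0.5296, 0.0018, 0.0783]
ee_rot: [0.995, 0.095, 0.0, -0.0]
contact_force: [-0.6, 0.3, -0.4]
grip_width: -0.001
grasp_force: 0.0
```

Run:
```python
from h import *
p=snapshot('scene');cv2.imwrite('pics/s2.png',cv2.resize(p['color'][150:320,130:420,::-1],None,fx=2,fy=2))
```

```text
(no output)
```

View pics/s2.png

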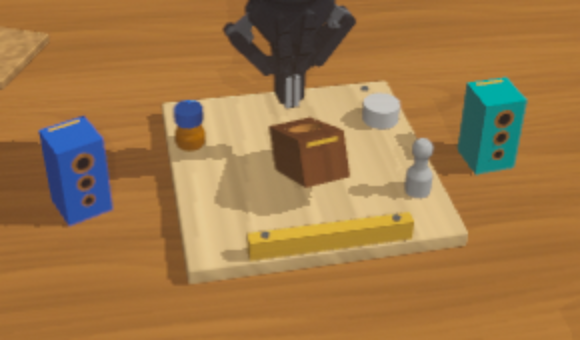

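The block is down, with its cup up at about (300,128) and the brass-strip end towards the bar. I'll back off and measure.

>>> apply_moves(deltas=[[[-0.2, -0.04, 0.05, 0], [-0.35, -0.07, 0.1, 0], [-0.45, -0.08, 0.1, 0], [-0.45, -0.08, 0.1, 0], [-0.45, -0.08, 0.1, 0]]])

```text
time: 5.55
tool_pos: [0.4618, -0.0104, 0.0935]
ee_rot: [0.995, 0.095, 0.0, 0.0]
contact_force: [0.1, -0.6, 0.8]
grip_width: 0.002
grasp_force: 0.0
```

Run:
```python
from h import *
p=snapshot('wrist');save(p,'w2')
print(read_state()['tool_pos'])
m=masks_of(p,'block')
for r in m[:3]:
    q=cv2.minAreaRect(np.argwhere(r['pixels'])[:,::-1].astype(np.float32));b=cv2.boxPoints(q)
    P=np.array([at(p,*c,.063) for c in b]);print(r['bbox'],r['confidence'],b.round(),P.tolist(),P.mean(0))
```

```text
[ 0.4628586  -0.01016905  0.0935409 ]
[233.1, 0.0, 96.3, 82.8] 0.9 [[230.   0.]
 [328.   0.]
 [328.  80.]
 [230.  80.]] [[0.577, 0.0341, 0.063], [0.5855, -0.0094, 0.063], [0.5522, -0.0171, 0.063], [0.5433, 0.029, 0.063]] [0.5645  0.00915 0.063  ]
[552.2, 108.2, 7.8, 63.6] 0.88 [[554. 105.]
 [559. 105.]
 [559. 169.]
 [554. 169.]] [[0.5631, -0.1297, 0.063], [0.5636, -0.1322, 0.063], [0.5337, -0.1456, 0.063], [0.5331, -0.1429, 0.063]] [ 0.548375 -0.1376    0.063   ]
[0.0, 28.1, 7.2, 39.9] 0.56 [[-0. 30.]
 [ 6. 30.]
 [ 6. 69.]
 [ 0. 69.]] [[0.5455, 0.1383, 0.063], [0.546, 0.1354, 0.063], [0.5286, 0.1358, 0.063], [0.5281, 0.1388, 0.063]] [0.53705  0.137075 0.063   ]
```

View pics/w2.png

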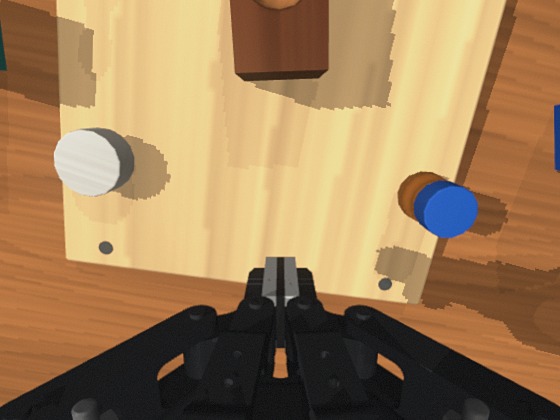

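Run:
```python
from h import *
w=snapshot('wrist')
P=[at(w,*c,.063) for c in((234,73),(328,69),(230,0),(328,0))];print(np.array(P))
p=snapshot('top')
m=max(masks_of(p,'block')[:3],key=lambda r:-abs(r['bbox'][0]-290));M=m['pixels'];print(m['bbox'],m['confidence'])
b=cv2.boxPoints(cv2.minAreaRect(np.argwhere(M)[:,::-1].astype(np.float32)))
Q=np.array([at(p,*c,.063) for c in b]);print(Q,Q.mean(0))
cv2.imwrite('pics/t2.png',cv2.resize(p['color'][130:290,200:380,::-1],None,fx=3.5,fy=3.5,interpolation=cv2.INTER_CUBIC))
```

```text
[[ 0.5483  0.028   0.063 ]
 [ 0.5585 -0.0155  0.063 ]
 [ 0.5785  0.0346  0.063 ]
 [ 0.587  -0.0089  0.063 ]]
[260.5, 169.8, 34.5, 47.7] 0.94
[[ 0.628   0.0497  0.063 ]
 [ 0.6394  0.0041  0.063 ]
 [ 0.5642 -0.0133  0.063 ]
 [ 0.5533  0.0315  0.063 ]] [0.596225 0.018    0.063   ]
```

View pics/t2.png

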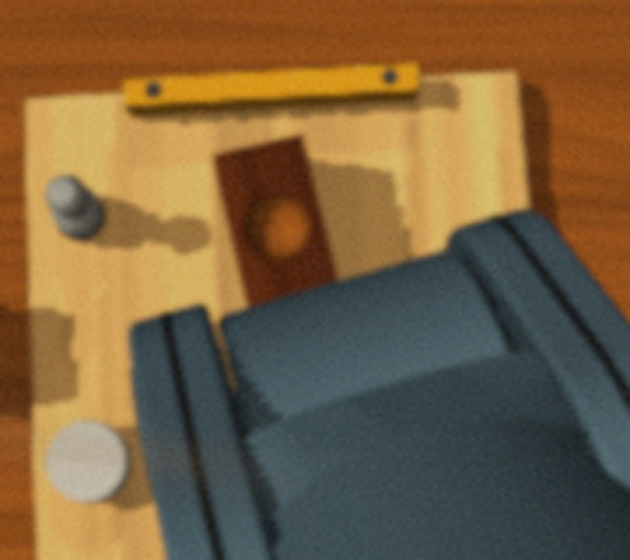

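>>> apply_moves(deltas=[[[0.2, 0.13, -0.1, -0.03], [0.35, 0.14, -0.2, -0.067], [0.35, 0.14, -0.36, -0.067], [0.35, 0.14, -0.36, -0.067], [0.35, 0.14, -0.36, -0.067]]])

```text
time: 6.22
tool_pos: [0.5134, 0.0109, 0.0382]
ee_rot: [1.0, 0.026, -0.002, 0.0]
contact_force: [-0.1, -0.1, 0.9]
grip_width: -0.001
grasp_force: 0.0
```

>>> apply_moves(deltas=[[[0.04, 0.002, 0, 0], [0.08, 0.004, 0, 0], [0.12, 0.006, 0, 0], [0.15, 0.008, 0, 0], [0.18, 0.009, 0, 0], [0.21, 0.01, 0, 0], [0.24, 0.012, 0, 0], [0.26, 0.013, 0, 0]]])

```text
time: 6.88
tool_pos: [0.5537, 0.0128, 0.0393]
ee_rot: [1.0, 0.025, -0.0, -0.0]
contact_force: [-2.5, -0.5, 2.9]
grip_width: 0.005
grasp_force: 1.4
```

Run:
```python
from h import *
p=snapshot('scene');cv2.imwrite('pics/s3.png',cv2.resize(p['color'][170:310,190:380,::-1],None,fx=3.5,fy=3.5,interpolation=cv2.INTER_CUBIC))
```

```text
(no output)
```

View pics/s3.png

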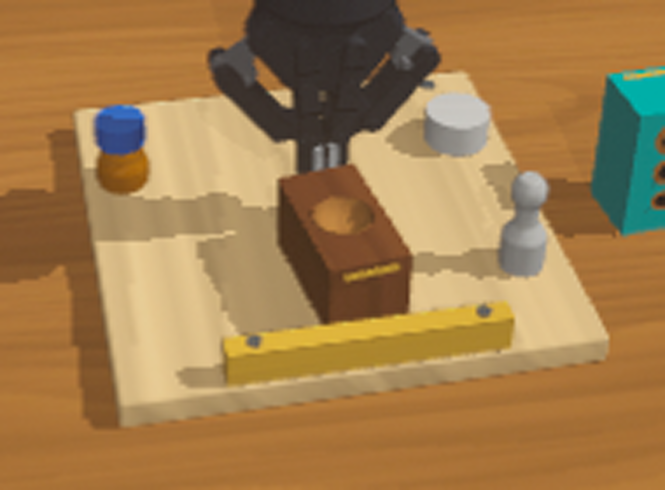

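The cup is up and the head end, at about (370,290), sits just short of the bar. The yaw is reducing, so I'll continue gently.

>>> apply_moves(deltas=[[[0.015, 0.001, 0, 0], [0.03, 0.002, 0, 0], [0.045, 0.002, 0, 0], [0.06, 0.003, 0, 0], [0.07, 0.003, 0, 0]]])

```text
time: 7.35
tool_pos: [0.5646, 0.0132, 0.0393]
ee_rot: [1.0, 0.025, 0.0, -0.0]
contact_force: [0.2, 0.2, 0.6]
grip_width: -0.003
grasp_force: 0.4
```

```bash
cat > m.py <<'E'
from h import *
p=snapshot('scene')
M=min(masks_of(p,'block'),key=lambda r:abs(r['bbox'][0]+r['bbox'][2]/2-290))
print(M['bbox'],M['confidence'],read_state()['contact_force'])
for t in('jar','punch','tin'): print(t,[np.round(r['bbox']) for r in search_frame(p,t)[:1]])
cv2.imwrite('pics/last.png',cv2.resize(p['color'][170:310,190:380,::-1],None,fx=3.5,fy=3.5,interpolation=cv2.INTER_CUBIC))
E
python3 m.py
```

```text
[270.4, 219.2, 36.7, 43.9] 0.96 [ 0.54080095 -0.46173093  0.0311408 ]
jar [array([217., 201.,  15.,  25.])]
punch [array([334., 221.,  11.,  28.])]
tin [array([311., 198.,  19.,  14.])]
```

View pics/last.png

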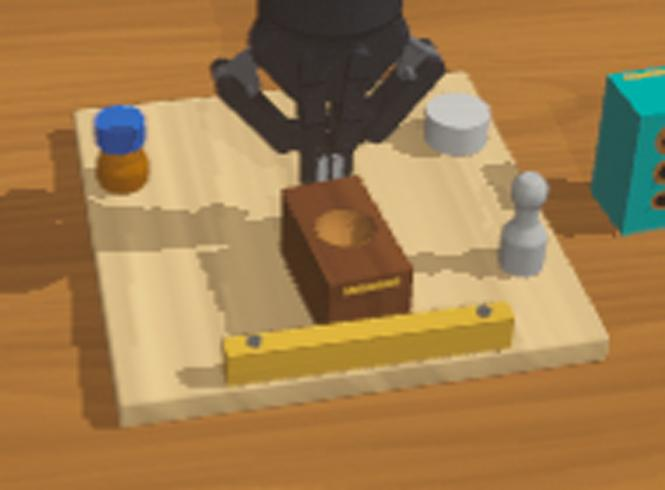

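Not yet pressing on the bar, so I'll push on until the force rises.

>>> apply_moves(deltas=[[[0.01, 0.001, 0, 0], [0.02, 0.001, 0, 0], [0.03, 0.002, 0, 0], [0.03, 0.002, 0, 0]]])

```text
time: 7.93
tool_pos: [0.5671, 0.0134, 0.0391]
ee_rot: [1.0, 0.025, -0.002, 0.0]
contact_force: [-4.7, -0.1, 4.5]
grip_width: 0.005
grasp_force: 2.5
```

>>> apply_moves(deltas=[[[0.01, 0, 0, 0], [0.02, 0.001, 0, 0], [0.02, 0.001, 0, 0]]])

```text
time: 8.18
tool_pos: [0.5673, 0.0135, 0.0386]
ee_rot: [1.0, 0.026, -0.004, 0.0]
contact_force: [-11.2, 0.9, 9.4]
grip_width: 0.001
grasp_force: 5.8
```

The force has reached 11 N, so the block is against the bar. I'll retreat and verify.

>>> apply_moves(deltas=[[[-0.05, -0.002, 0, 0], [-0.2, -0.01, 0, 0], [-0.4, -0.02, 0, 0], [-0.5, -0.02, 0.2, 0], [-0.7, -0.03, 0.5, 0], [-0.8, -0.04, 0.8, 0], [-0.8, -0.04, 1, 0], [-0.8, -0.04, 1, 0]]])

```text
time: 8.85
tool_pos: [0.4542, 0.0077, 0.1953]
ee_rot: [1.0, 0.025, 0.005, 0.0]
contact_force: [1.7, 0.2, 0.3]
grip_width: 0.001
grasp_force: 0.0
```

Run:
```python
from h import *
for n in('wrist','top'):
    p=snapshot(n);M=min(masks_of(p,'block'),key=lambda r:abs(r['bbox'][0]+r['bbox'][2]/2-280))
    b=cv2.boxPoints(cv2.minAreaRect(np.argwhere(M['pixels'])[:,::-1].astype(np.float32)))
    print(n,M['confidence'],[at(p,*c,.063).tolist() for c in b])
    cv2.imwrite(f'pics/{n}3.png',cv2.resize(p['color'][130:290,200:380,::-1],None,fx=3.5,fy=3.5,interpolation=cv2.INTER_CUBIC))
```

```text
wrist 0.95 [[0.6051, 0.0334, 0.063], [0.6096, -0.0115, 0.063], [0.5735, -0.0166, 0.063], [0.5687, 0.03, 0.063]]
top 0.75 [[0.6586, 0.0433, 0.063], [0.6656, -0.0009, 0.063], [0.5942, -0.0112, 0.063], [0.5874, 0.0323, 0.063]]
```

View pics/top3.png

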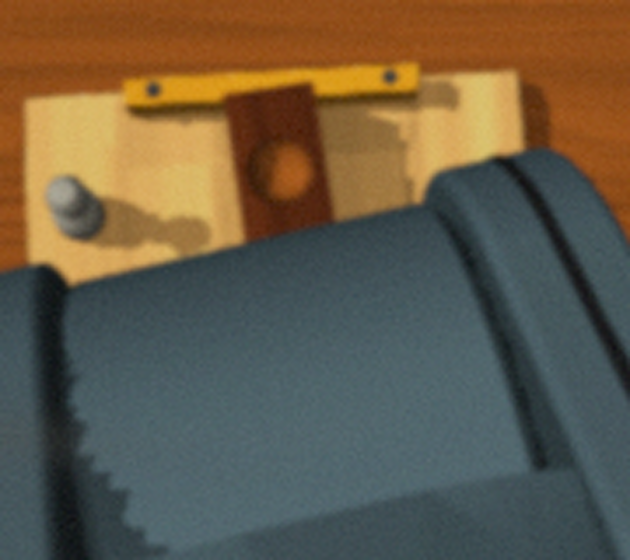

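The block is at the bar, but its side edges, (228,97)-(247,241) in the crop, look about 0.09 rad off square. I'll move aside for a clear top view and measure.

>>> apply_moves(deltas=[[[0, -0.25, 0, 0], [0, -0.5, 0, 0], [0, -0.75, 0, 0], [0, -1, 0, 0], [0, -1, 0, 0], [0, -1, 0, 0]]])

```text
time: 9.55
tool_pos: [0.4504, -0.1444, 0.1874]
ee_rot: [1.0, 0.023, -0.002, -0.0]
contact_force: [0.2, 0.7, -0.3]
grip_width: 0.002
grasp_force: 0.0
```

```bash
cat > yaw.py <<'E'
from h import *
def line(P): # PCA fit, returns yaw
    vx,vy,_,_=cv2.fitLine(np.float32(P),cv2.DIST_HUBER,0,1e-4,1e-4).ravel();return np.arctan(vy/vx)
p=snapshot('top');g=p['color'].astype(int)
net=min(masks_of(p,'block'),key=lambda r:abs(r['bbox'][0]+r['bbox'][2]/2-280));print(np.round(net['bbox']),round(net['confidence'],2))
x0,y0,w,h=[int(v) for v in net['bbox']]
# subpixel side edges: strongest red-channel gradient per row, near mask limits
R=cv2.GaussianBlur(p['color'][:,:,0].astype(np.float32),(0,0),1.0)
D=np.abs(cv2.Sobel(R,cv2.CV_32F,1,0))
def sub(row,c):
    s=D[row,c-3:c+4];return c-3+(s*np.arange(7)).sum()/s.sum()
L,Rt=[],[]
for r in range(y0+7,y0+h-10):
    c=np.flatnonzero(net['pixels'][r])
    if len(c)<10: continue
    L.append(at(p,sub(r,c[0]),r,.063)[:2]);Rt.append(at(p,sub(r,c[-1]),r,.063)[:2])
L,Rt=np.array(L),np.array(Rt)
print('side yaws',line(L),line(Rt),'n',len(L))
print('ends',L[0],L[-1],Rt[0],Rt[-1])
# bar near-edge on top, z=.04, columns clear of the block
m=cv2.inRange(cv2.cvtColor(p['color'],cv2.COLOR_RGB2HSV),(18,170,120),(32,255,255));m[200:]=0;m[:135]=0
n,lab,st,_=cv2.connectedComponentsWithStats(m)
q=[]
for c in range(235,320):
    r=np.flatnonzero(m[:,c])
    if len(r)and (c<x0-3 or c>x0+w+3): q.append(at(p,c,r[0],.04)[:2])
q=np.array(q);v=cv2.fitLine(np.float32(q),cv2.DIST_HUBER,0,1e-4,1e-4).ravel();print('bar far edge yaw',np.arctan(-v[0]/v[1]),v[2:]-[.014,0],len(q))
E
python3 yaw.py
```

```text
[262. 153.  34.  56.] 0.62
side yaws 0.15111902 0.14545664 n 39
ends [0.6546 0.0419] [0.5883 0.0312] [ 0.6542 -0.0032] [ 0.5879 -0.0131]
bar far edge yaw 0.05247505 [0.66263002 0.01882   ] 44
```

>>> apply_moves(deltas=[[[0.25, 0.12, 0, 0], [0.5, 0.25, 0, 0], [0.75, 0.4, 0, 0], [0.93, 0.55, 0, 0], [0.93, 0.55, -0.25, 0], [0.93, 0.55, -0.5, 0], [0.93, 0.55, -0.75, 0], [0.93, 0.55, -1, 0]]])

```text
time: 10.32
tool_pos: [0.5905, -0.0572, 0.037]
ee_rot: [1.0, 0.027, -0.0, -0.001]
contact_force: [0.8, -0.6, -1.0]
grip_width: 0.001
grasp_force: 0.0
```

>>> apply_moves(deltas=[[[0, 0.04, 0, 0], [0, 0.08, 0, 0], [0, 0.12, 0, 0], [0, 0.15, 0, 0], [0, 0.17, 0, 0], [0, 0.19, 0, 0], [0, 0.19, 0, 0]]])

```text
time: 10.9
tool_pos: [0.5918, -0.0305, 0.0406]
ee_rot: [1.0, 0.026, 0.001, -0.0]
contact_force: [-0.4, 0.2, -1.1]
grip_width: 0.0
grasp_force: 0.0
```

Next, about 8.5 mm more to reach y ≈ -0.022.

>>> apply_moves(deltas=[[[0, 0.015, 0, 0], [0, 0.03, 0, 0], [0, 0.04, 0, 0], [0, 0.05, 0, 0], [0, 0.057, 0, 0], [0, 0.057, 0, 0]]])

```text
time: 11.4
tool_pos: [0.5908, -0.0228, 0.0392]
ee_rot: [1.0, 0.025, -0.0, 0.0]
contact_force: [-0.5, -0.0, -0.6]
grip_width: 0.003
grasp_force: 0.3
```

```bash
python3 yaw.py
```

```text
[264. 155.  27.  52.] 0.97
side yaws 0.1392168 0.35569012 n 15
ends [0.6422 0.0405] [0.6177 0.0372] [0.6421 0.0252] [0.6175 0.0193]
bar far edge yaw 0.05626996 [0.65983999 0.07399   ] 26
```

>>> apply_moves(deltas=[[[0, 0.01, 0, 0], [0, 0.02, 0, 0], [0, 0.027, 0, 0], [0, 0.027, 0, 0]]])

```text
time: 11.83
tool_pos: [0.5909, -0.0184, 0.0393]
ee_rot: [1.0, 0.025, -0.0, -0.0]
contact_force: [-0.4, -0.0, -0.6]
grip_width: 0.004
grasp_force: 0.3
```

>>> apply_moves(deltas=[[[0, -0.15, 0, 0], [0, -0.35, 0, 0], [-0.2, -0.4, 0.25, 0], [-0.5, -0.5, 0.5, 0], [-0.75, -0.7, 0.75, 0], [-0.93, -0.85, 1, 0], [-0.93, -0.85, 1, 0]]])

```text
time: 12.42
tool_pos: [0.457, -0.1414, 0.1822]
ee_rot: [1.0, 0.026, -0.0, -0.0]
contact_force: [0.8, -0.9, 1.0]
grip_width: -0.001
grasp_force: 0.0
```

```bash
python3 yaw.py
```

```text
[262. 152.  27.  58.] 0.58
side yaws 0.037253723 0.04176203 n 40
ends [0.6564 0.0424] [0.5884 0.04  ] [ 0.6559 -0.0016] [ 0.588  -0.0045]
bar far edge yaw 0.053442433 [0.66327 0.00871] 51
```

>>> apply_moves(deltas=[[[0.1, 0.25, 0, 0], [0.2, 0.5, 0, 0], [0.3, 0.75, 0, 0], [0.4, 1, 0, 0], [0.4, 1, 0, 0], [0.4, 1, 0, 0]]])

```text
time: 13.02
tool_pos: [0.5192, 0.0126, 0.1809]
ee_rot: [1.0, 0.028, 0.0, -0.001]
contact_force: [-1.1, -1.5, 0.4]
grip_width: -0.001
grasp_force: 0.0
```

>>> apply_moves(deltas=[[[0.1, 0.06, -0.25, 0], [0.2, 0.06, -0.5, 0], [0.2, 0.06, -0.75, 0], [0.2, 0.06, -1, 0], [0.2, 0.06, -1, 0], [0.2, 0.06, -1, 0]]])

```text
time: 13.52
tool_pos: [0.5464, 0.0167, 0.0298]
ee_rot: [1.0, 0.025, -0.002, 0.0]
contact_force: [1.4, -0.6, 0.2]
grip_width: 0.001
grasp_force: 0.0
```

>>> apply_moves(deltas=[[[0.02, 0, 0.05, 0], [0.05, 0.002, 0.05, 0], [0.08, 0.004, 0.05, 0], [0.1, 0.005, 0.05, 0], [0.115, 0.006, 0.05, 0], [0.13, 0.007, 0.05, 0], [0.13, 0.007, 0.05, 0]]])

```text
time: 14.1
tool_pos: [0.5685, 0.0189, 0.039]
ee_rot: [1.0, 0.025, 0.0, -0.0]
contact_force: [-0.4, -0.3, 1.0]
grip_width: -0.001
grasp_force: 0.0
```

>>> apply_moves(deltas=[[[0.007, 0, 0, 0], [0.014, 0.001, 0, 0], [0.014, 0.001, 0, 0]]])

```text
time: 14.35
tool_pos: [0.5692, 0.0189, 0.0384]
ee_rot: [1.0, 0.025, -0.001, 0.0]
contact_force: [-0.8, -0.6, 1.8]
grip_width: -0.001
grasp_force: 1.1
```

>>> apply_moves(deltas=[[[0.01, 0, 0, 0], [0.02, 0.001, 0, 0], [0.02, 0.001, 0, 0]]])

```text
time: 14.6
tool_pos: [0.5693, 0.0188, 0.0379]
ee_rot: [1.0, 0.025, -0.004, 0.001]
contact_force: [-9.4, -1.4, 8.0]
grip_width: -0.002
grasp_force: 5.0
```

>>> apply_moves(deltas=[[[0.01, 0, 0, 0], [0.02, 0.001, 0, 0], [0.02, 0.001, 0, 0]]])

```text
time: 14.85
tool_pos: [0.5693, 0.0186, 0.0374]
ee_rot: [1.0, 0.025, -0.007, 0.001]
contact_force: [-16.8, -1.4, 12.6]
grip_width: -0.0
grasp_force: 8.5
```

>>> apply_moves(deltas=[[[-0.06, -0.002, 0, 0], [-0.2, -0.01, 0, 0], [-0.4, -0.02, 0, 0], [-0.5, -0.02, 0.2, 0], [-0.7, -0.03, 0.5, 0], [-0.8, -0.04, 0.8, 0], [-0.8, -0.04, 1, 0], [-0.8, -0.04, 1, 0]]])

```text
time: 15.52
tool_pos: [0.4586, 0.0137, 0.1946]
ee_rot: [1.0, 0.025, 0.005, 0.0]
contact_force: [1.4, 1.1, 0.5]
grip_width: 0.005
grasp_force: 0.0
```

>>> apply_moves(deltas=[[[0, -0.25, 0, 0], [0, -0.5, 0, 0], [0, -0.75, 0, 0], [0, -1, 0, 0], [0, -1, 0, 0], [0, -1, 0, 0]]])

```text
time: 16.02
tool_pos: [0.4561, -0.1391, 0.1887]
ee_rot: [1.0, 0.023, 0.001, 0.0]
contact_force: [0.3, 0.2, 0.2]
grip_width: -0.0
grasp_force: 0.0
```

```bash
python3 yaw.py; python3 m.py
```

```text
[263. 155.  29.  52.] 0.65
side yaws 0.05321589 0.04324955 n 35
ends [0.651  0.0424] [0.5918 0.04  ] [ 0.6506 -0.0021] [ 0.5914 -0.0044]
bar far edge yaw 0.053455904 [0.66343999 0.00498   ] 50
[274.6, 221.6, 34.3, 41.1] 0.56 [ 0.39874639 -1.04329527 -0.19685424]
jar [array([216., 200.,  14.,  26.])]
punch [array([330., 220.,  14.,  30.])]
tin [array([311., 198.,  19.,  17.])]
```

Square to within about 0.01 rad, pressed against the bar, and the bystanders haven't moved. Handing in.

```bash
python3 -c "
from plant import *
print(hand_in())"
```

```text
the job is handed in; nothing more can be done
None
```

The block lies cup up with its end pressed flush against the brass bar, square to it within about 0.01 rad by camera and near the bar's middle; it was only pushed, the jar, punch and tin show no visible movement, and the job is handed in (no verdict was returned).

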